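# Slide the headlamp's box out of the packed closet shelf

### The job

Fetch the box with the purple headlamp from the packed gear shelf: lower the front flap, shuffle the boxes round through the one empty bay until the headlamp's box can come out through the gate, and leave it standing level and wholly out of the shelf on the lowered flap, with the other four boxes still inside the shelf. Slide the boxes flat along the floor, never lifting or tipping one, and leave the things standing round the shelf undisturbed.

Things in the scene. Friction and masses are not known exactly. Their poses are not given: they have to be found in the camera images.
- shelf: grey plastic gear shelf, 206 mm (x) by 303 mm (y), fixed to the bench at a new place and yaw each time. Origin: centre of its underside, on the bench (z = 0). Its x axis points to its back, y to its left seen from the robot, z up; its front (-x) roughly faces the robot. Walls 6 mm thick, 46 mm high above the bench; inner space 194 mm (x) by 291 mm (y); floor 14 mm above the bench; boxes slide on it easily (friction about 0.2)
- shelf_floor (a point): centre of the shelf floor, axes as the shelf's. Six bays, no walls between them, in a front and a back row, pitch 97 mm: bay centres at x = -48.5 (front) and +48.5 mm (back), y = -97, 0, +97 mm. Five hold a gear box; one bay of the back row is empty at the start (a lighter clean square). A rail round the walls, 8 mm wide, 14 mm above the floor, holds down the feet of boxes along them
- gate (a point): middle of the floor's front edge (shelf x = -97 mm, y = 0). Here, before the front middle bay, the front wall has a gate 104 mm wide (|y| < 52 mm), closed by the flap; elsewhere the front wall is solid
- flap (a joint): angle of the flap in the gate: 0 shut (upright; starts at 0 to 0.12), 1.57 rad lowered. Hinged along y at the gate's floor edge, upper edge tips out to shelf -x. No catch: friction holds it up to about 0.2 rad; tipped further it sinks by itself, damped, in about 3 s, and then lies level and flush with the floor, from shelf x = -97 to -197 mm
- flap_edge (a point): middle of the flap's free edge (upper edge when shut, then 113 mm above the bench), half-way through its thickness; moves with it. Flap: dark grey panel 100 mm wide, 100 mm high, 9 mm thick; shut, its inner face is flush with the gate's floor edge, 42 mm from the handle bar of the box in the front middle bay
- headlamp_box_mid (a point): beige open box with a purple headlamp (lamp and battery pack). Point: box centre, 44 mm above its underside, 58 mm above the bench. Square foot 92 x 92 mm, 10 mm thick, round corners; open box 74 x 74 mm up to 38 mm, contents at most 55 mm up. Arch handle: black bar 12 mm thick (x), 74 mm long (along y; at first parallel to the shelf's y), 14 mm high, its centre 37 mm above this point. Mass 0.28 to 0.56 kg
- carabiner_box_mid (a point): beige open gear box of the same shape and handle as the headlamp's, holding a steel locking carabiner standing on edge, lying slantwise across the box. Point: on its upright axis, half-way up (44 mm above its underside)
- compass_box_mid (a point): beige open gear box of the same shape and handle as the headlamp's, holding a white plastic compass with a red needle. Point: on its upright axis, half-way up (44 mm above its underside)
- cup_box_mid (a point): beige open gear box of the same shape and handle as the headlamp's, holding a green silicone cup. Point: on its upright axis, half-way up (44 mm above its underside)
- bamboo_box_mid (a point): beige open gear box of the same shape and handle as the headlamp's, holding a small bamboo box with closed lid. Point: on its upright axis, half-way up (44 mm above its underside)
- torch: orange torch lying on the bench, 130 mm long, 35 mm thick, to the front left of the shelf beside where the flap comes down. Origin under its middle, x along it. Bystander: not to be moved.
- mug: blue mug 80 mm wide, 78 mm high, to the front right of the shelf. Origin: centre of its underside. Bystander: not to be moved.
- bottle: green drinking bottle with steel cap, 72 mm wide, 216 mm high, standing at the left of the shelf. Origin: centre of its underside. Bystander: not to be moved.
- lantern: camping lantern, black foot, orange cap, 90 mm wide, 185 mm high with its bail, standing at the right of the shelf. Origin: centre of its underside. Bystander: not to be moved.
- gas_canister: blue gas canister, 108 mm wide, 92 mm high, to the left of the shelf, before the bottle. Origin: centre of its underside. Bystander: not to be moved.
- binoculars: black binoculars lying to the right of the shelf, before the lantern, 105 x 114 mm, 48 mm high. Origin: centre of its underside. Bystander: not to be moved.

How it is judged:
At the end, for the whole second after the job is handed in: Flap fully lowered (over 1.47 rad); the headlamp's box stands level on it, its foot clear of the shelf's front edge (within 6 mm), its centre on the flap within 45 mm of the gate's middle line; the other four boxes stand level on the shelf floor, wholly inside (6 mm) (value of joint flap above 1.47 rad and x of headlamp_box_mid in the frame of shelf between -0.185 and -0.137 m and y of headlamp_box_mid in the frame of shelf between -0.045 and 0.045 m and height (world z) of headlamp_box_mid between 0.052 and 0.064 m and angle between each of headlamp_box_mid, carabiner_box_mid, compass_box_mid, cup_box_mid, bamboo_box_mid's own z axis and vertical below 0.1 rad and x of carabiner_box_mid in the frame of shelf between -0.057 and 0.06 m and y of carabiner_box_mid in the frame of shelf between -0.11 and 0.11 m and height (world z) of carabiner_box_mid between 0.052 and 0.064 m and x of compass_box_mid in the frame of shelf between -0.057 and 0.06 m and y of compass_box_mid in the frame of shelf between -0.11 and 0.11 m and height (world z) of compass_box_mid between 0.052 and 0.064 m and x of cup_box_mid in the frame of shelf between -0.057 and 0.06 m and y of cup_box_mid in the frame of shelf between -0.11 and 0.11 m and height (world z) of cup_box_mid between 0.052 and 0.064 m and x of bamboo_box_mid in the frame of shelf between -0.057 and 0.06 m and y of bamboo_box_mid in the frame of shelf between -0.11 and 0.11 m and height (world z) of bamboo_box_mid between 0.052 and 0.064 m); the robot touches nothing.
It fails at once if a gear box is lifted more than 15 mm or tipped more than 0.25 rad (height (world z) of any of headlamp_box_mid, carabiner_box_mid, compass_box_mid, cup_box_mid, bamboo_box_mid above 0.073 m or angle between any of headlamp_box_mid, carabiner_box_mid, compass_box_mid, cup_box_mid, bamboo_box_mid's own z axis and vertical above 0.25 rad).
It fails at once if a thing standing round the shelf is moved more than 25 mm or knocked over (distance of any of torch, mug, bottle, lantern, gas_canister, binoculars from where it was at the start of the episode above 0.025 m or angle between any of torch, mug, bottle, lantern, gas_canister, binoculars's own z axis and vertical above 0.3 rad).
It also fails if it takes over 61 s, if anything falls off the work surface, if the arm or the gripper's body presses on something with over 40 N, if the wrist force passes 120 N, or if a joint passes its speed limit or range.

### The arm

A 6-joint arm with a two-finger parallel gripper is mounted at the origin on the work surface. World frame = base frame: x ahead of the robot, y to its left, z up, the work surface at z = 0. Lengths are in m, angles in rad, forces in N, time in s.
With the tool pointing down it reaches from about 0.25 to 0.775 m from the base axis. Payload 4 kg.
Tool frame: the origin (TCP) lies on the centre line of the jaws, within the pads' length; the fingertips stand 19 mm ahead of it and the grasp point (between the pads) is the TCP; x points along the fingers, z is the direction in which the jaws open and shut, and the axes are right-handed (so a half turn about x gives the same grasp; the last joint's range is limited). The gripper opens to 94 mm and grips with 3 to 60 N. Pads are 16 mm wide; open, the fingers measure 119 mm over their backs; the gripper's body (75 mm by 177 mm) begins 78 mm behind the grasp point.
Start: joints at [-1.395, 0.087, 1.371, -0, 1.684, -0.103], TCP at [0.151, -0.529, 0.225] pointing down, gripper open.
Joint ranges: [-3.1, 3.1], [-0.76, 2.03], [0.27, 2.55], [-1.08, 4.22], [0.17, 2.65], [-2.57, 2.57]. Speed limits (rad/s): [2.79, 2.79, 3.14, 3.14, 3.14, 3.14].

### API

Orientations are given as [roll, pitch, yaw] about the fixed x, y, z axes, in that order (R = Rz(yaw) Ry(pitch) Rx(roll)).
In Python, from bench import robot, snapshot, camera_params gives the robot as it stands.
- The arm moves only by the tool step_arm, never from a script. Its argument "motion" is text: rows parted by semicolons, each of 7 numbers parted by spaces: the opening in per cent of the stroke, from 0 (shut) to 100 (fully open), then the shift along the tool's x, y, z in cm, then the turn, a rotation vector about the tool's x, y, z in rad. A call has 1 to 20 rows; each row shifts and turns the commanded pose from where the row before left it, along the tool's axes as they then stand; what a row does not reach is not made up. A row lasts 1/12 s, in which the tool goes at most 41.7 mm and 7.16 degrees, less where a joint would pass 70% of its speed; a pose out of reach is approached as far as the arm can. A call with a gripper value outside its range is refused whole. The fingers move at their own pace and stop on an object; the grip force is fixed at half the most. Time passes only in rows, so rows that do not move let the fingers close. It gives the time, the measured TCP pose, the force and the opening at its end, in the units of the state.
- robot.get_obs(): the state, without advancing time (a new reading comes with each control period).
- snapshot(name): name is "scene" or "top" or "wrist"; returns the picture (400x640x3 uint8, red, green, blue); there is no depth.
- camera_params(name): a dict with "fx", "fy", "cx", "cy" (pixels), "R" (3x3) and "t" (3): a world point X has camera coordinates R X + t. Camera axes: x right, y down, z forward; pixel columns grow to the right and rows downward; lengths in m; the calibration is good to about 2 mm. The wrist camera is an equidistant fisheye: a pixel r from the principal point sees the ray r / f radians off the axis. A picture is of the moment at which its call begins: read the wrist's pose just before it. camera_params takes no time and is no camera call; for the wrist camera it gives the pose at the moment of the call.
- robot.close_job(): hands the job in, once; it reports no verdict.
The state is a dict: "time": time; "joint_positions": joint angles; "qvel": joint speeds; "joint_torque": joint torques, N m; "tool_pos": TCP position; "ee_rot": TCP orientation; "wrist_force": force on the tool from outside, world axes, zero at the start; "wrist_torque": the same for the moment, N m; "width": finger opening in m.
Only numpy, scipy, OpenCV 4.12 (cv2) and the standard library are available. Lean on these libraries where they do the work, as an engineer would, in place of code of your own. Each camera call takes 0.05 s, during which the arm holds its last target.

## Working session

There is one attempt and no reset: what is moved stays moved. The work goes in short steps, Python scripts to look and compute and a tool call to move; the robot and the scene stay as the last step left them, time stands still between calls to the robot, and variables do not carry over. Pictures are saved under pics/ and viewed, and the job is handed in when it is done.

Besides the shell and the picture viewer there is one more tool, called after "Request:" by a JSON object that holds its "fn" and its "kwargs". step_arm: Moves the arm, as the interface text tells. Its arguments: {"type":"object","properties":{"motion":{"type":"string"}},"required":["motion"]}

```bash
ls; mkdir -p pics; cat > h.py <<'E'
import numpy as np, cv2
from bench import robot, snapshot, camera_params
E
python3 - <<'E'
from h import *
for n in ["scene","top"]:
    p=camera_params(n); im=snapshot(n); cv2.imwrite(f"pics/{n}0.png",im[:,:,::-1]); print(n,p)
o=robot.get_obs(); print({k:np.round(v,3).tolist() for k,v in o.items()})
E
```

```text
pics
scene {'fx': 372.9396548880343, 'fy': 372.9396548880343, 'cx': 320.902871853069, 'cy': 196.67275033903218, 'R': array([[-0.05100611,  0.99856429,  0.01636267],
       [ 0.74221893,  0.04886423, -0.66837366],
       [-0.66821362, -0.02194646, -0.74364569]]), 't': array([ 0.01071523, -0.38478006,  1.30019889])}
top {'fx': 416.1058019203538, 'fy': 416.1058019203538, 'cx': 320.7274644639319, 'cy': 192.1139691111929, 'R': array([[ 0.02852024, -0.99927894,  0.02506366],
       [-0.99392157, -0.03101675, -0.10563082],
       [ 0.10633204, -0.02189869, -0.9940895 ]]), 't': array([-0.01789634,  0.58248999,  1.15125321])}
{'time': 0.1, 'joint_positions': [-1.395, 0.088, 1.372, -0.0, 1.684, -0.103], 'qvel': [-0.002, -0.003, -0.005, -0.0, -0.002, 0.0], 'joint_torque': [0.003, -34.125, -30.33, 0.072, 0.03, -0.0], 'tool_pos': [0.151, -0.528, 0.223], 'ee_rot': [3.046, 1.569, 1.754], 'wrist_force': [0.276, 0.735, 0.563], 'wrist_torque': [0.02, -0.013, 0.005], 'width': 0.094}
```

View pics/top0.png

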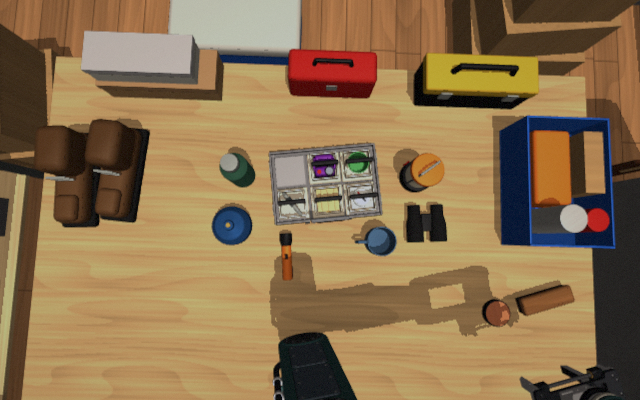

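View pics/scene0.png

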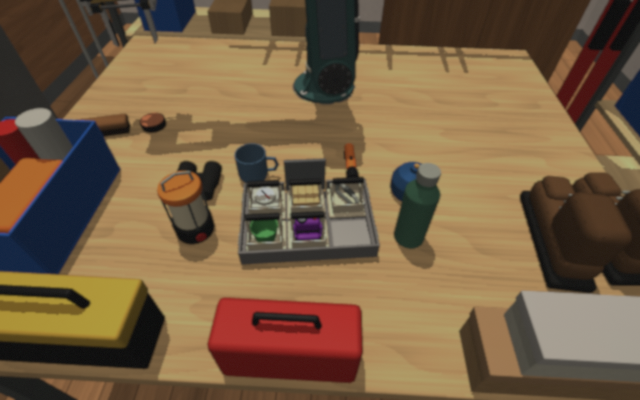

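The top view shows the shelf at about (272-381, 145-223), with +x up and +y left. Back row, left to right: empty, headlamp (324,165), cup (357,160). Front row: carabiner (292,202), bamboo (328,199), compass (361,197).

The plan is four steps:
1. Lower the flap.
2. Slide the carabiner box back.
3. Slide the bamboo box left.
4. Slide the headlamp box forward and out.

Next I'll measure the shelf pose.

```bash
cat >> h.py <<'E'
from scipy.spatial.transform import Rotation as Ro
def ray(p,u,v,fish=False):
    a=np.array([(u-p['cx'])/p['fx'],(v-p['cy'])/p['fy']])
    if fish:
        r=np.hypot(*a); d=np.array([*(a/r*np.sin(r)),np.cos(r)]) if r>1e-9 else np.array([0,0,1.])
    else: d=np.array([*a,1.])
    R=np.array(p['R']);t=np.array(p['t'])
    return -R.T@t, R.T@d
def onz(p,u,v,z,fish=False):
    o,d=ray(p,u,v,fish); return o+d*(z-o[2])/d[2]
def proj(p,X,fish=False):
    c=np.array(p['R'])@np.array(X,float)+np.array(p['t'])
    if fish:
        n=np.hypot(c[0],c[1]); r=np.arctan2(n,c[2]); return p['cx']+p['fx']*r*c[0]/n, p['cy']+p['fy']*r*c[1]/n
    return p['cx']+p['fx']*c[0]/c[2], p['cy']+p['fy']*c[1]/c[2]
def Rtool(): return Ro.from_euler('xyz',robot.get_obs()['ee_rot']).as_matrix()
E
python3 - <<'E'
from h import *
im=cv2.imread("pics/top0.png")
c=cv2.resize(im[130:240,250:400],None,fx=5,fy=5,interpolation=cv2.INTER_CUBIC)
cv2.imwrite("pics/topcrop0.png",c)
print(np.round(Rtool(),3))
p=camera_params("wrist");print(p['fx'],p['cx'],p['cy'])
for n,u,v,z in [("BL",270,151,.046),("BR",376,144,.046),("FR",381,216,.046),("FL",276,223,.046),("head",324,165,.095),("bottle",232,160,.2)]:
    print(n,onz(camera_params("top"),u,v,z))
E
```

```text
[[-0.     0.961  0.275]
 [ 0.002  0.275 -0.961]
 [-1.     0.    -0.002]]
309.70691628693146 315.1009785185738 198.72344117993424
BL [0.69350423 0.14651444 0.046     ]
BR [ 0.72392036 -0.15373008  0.046     ]
FR [ 0.51923739 -0.17073091  0.046     ]
FL [0.49110948 0.12151154 0.046     ]
head [ 0.649962   -0.00583847  0.095     ]
bottle [0.63670709 0.22192613 0.2       ]
```

View pics/topcrop0.png

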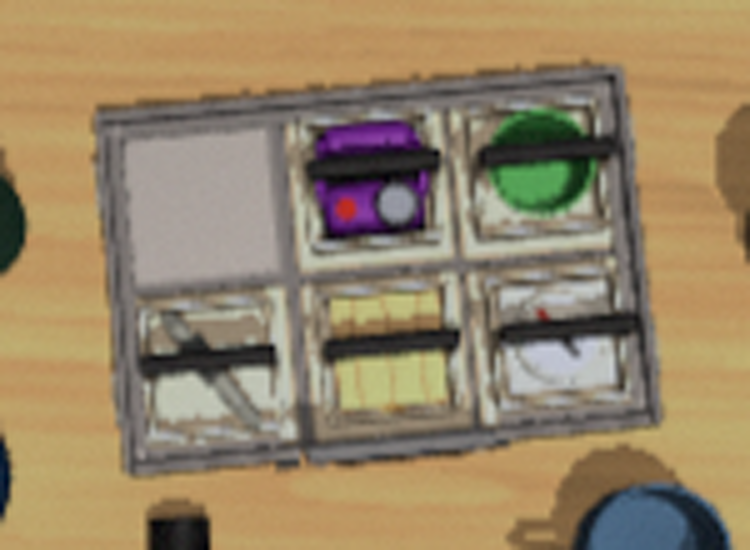

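```bash
python3 - <<'E'
from h import *
p=camera_params("wrist"); R=np.array(p['R']);c=-R.T@np.array(p['t'])
T=Rtool(); print("cam pos in tool",T.T@(c-robot.get_obs()['tool_pos']),"axis",T.T@R[2],"camx",T.T@R[0])
im=cv2.imread("pics/top0.png"); m=(im.max(2)<48).astype(np.uint8)
n,l,s,cc=cv2.connectedComponentsWithStats(m)
p=camera_params("top")
for i in range(1,n):
    if s[i,4]>25 and 270<cc[i,0]<385 and 140<cc[i,1]<225:
        print(cc[i],s[i], onz(p,*cc[i],.100))
E
```

```text
cam pos in tool [-0.16100219  0.07257729 -0.00041533] axis [ 0.96821441 -0.25011419  0.00193688] camx [-1.93923490e-03  2.36997220e-04  9.99998092e-01]
[359.05       159.51666667] [346 156  27   7 120] [ 0.66721539 -0.10004156  0.1       ]
[324.35971223 162.85611511] [312 160  26   7 139] [ 0.65497576 -0.00650548  0.1       ]
[365.14634146 195.13414634] [350 193  29   7  82] [ 0.57097073 -0.1182317   0.1       ]
[328.33870968 197.79032258] [315 196  27   6  62] [ 0.56077994 -0.01974917  0.1       ]
[290.5        201.22222222] [278 198  27   7  90] [0.54849182 0.08082945 0.1       ]
```

Request:
{"fn": "step_arm", "kwargs": {"motion": "100 -0.35 3.8 -0.13 -0.0695 0 0;100 -0.35 3.8 -0.13 -0.0695 0 0;100 -0.35 3.8 -0.13 -0.0695 0 0;100 -0.35 3.8 -0.13 -0.0695 0 0;100 -0.35 3.8 -0.13 -0.0695 0 0;100 -0.35 3.8 -0.13 -0.0695 0 0;100 -0.35 3.8 -0.13 -0.0695 0 0;100 -0.35 3.8 -0.13 -0.0695 0 0;100 -0.35 3.8 -0.13 -0.0695 0 0;100 -0.35 3.8 -0.13 -0.0695 0 0;100 -0.35 3.8 -0.13 -0.0695 0 0;100 -0.35 3.8 -0.13 -0.0695 0 0;100 -0.35 3.8 -0.13 -0.0695 0 0;100 -0.35 3.8 -0.13 -0.0695 0 0;100 -0.35 3.8 -0.13 -0.0695 0 0;100 -0.35 3.8 -0.13 -0.0695 0 0;100 -0.35 3.8 -0.13 -0.0695 0 0;100 -0.35 3.8 -0.13 -0.0695 0 0;100 -0.35 3.8 -0.13 -0.0695 0 0;100 -0.35 3.8 -0.13 -0.0695 0 0"}}

```text
time: 1.77
tool_pos: [0.5455, 0.0525, 0.2937]
ee_rot: [3.075, 1.569, -3.107]
wrist_force: [0.6, 0.0, 0.3]
width: 0.0936
```

Request:
{"fn": "step_arm", "kwargs": {"motion": "40 0 -2.7 -2.7 0 0 0;40 0 -2.7 -2.7 0 0 0;40 0 0 0 0 0 0;40 0 0 0 0 0 0"}}

```text
time: 2.1
tool_pos: [0.4965, -0.0086, 0.2944]
ee_rot: [0.489, 1.571, 0.586]
wrist_force: [0.5, 0.6, -0.2]
width: 0.0708
```

```bash
python3 - <<'E'
from h import *
p=camera_params("wrist"); im=snapshot("wrist"); cv2.imwrite("pics/w1.png",im[:,:,::-1])
import pickle; pickle.dump(p,open("w1.pkl","wb"))
o=robot.get_obs(); print(o['time'],o['tool_pos'],o['width']); print(np.round(Rtool(),3))
E
```

```text
2.15 [ 0.4971024  -0.00844469  0.29432071] 0.06672942712122219
[[ 0.    -0.097  0.995]
 [ 0.     0.995  0.097]
 [-1.     0.     0.   ]]
```

View pics/w1.png

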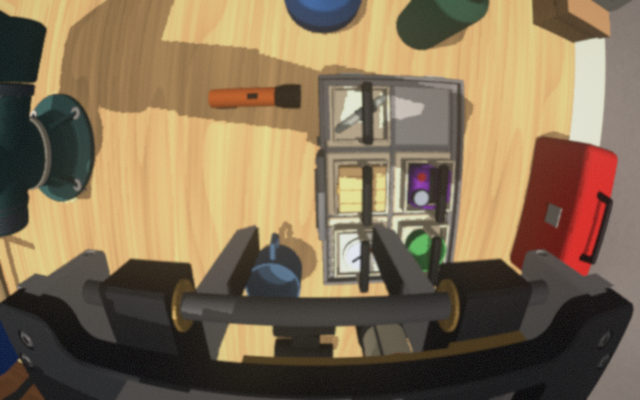

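```bash
python3 - <<'E'
from h import *
im=cv2.imread("pics/w1.png")
cv2.imwrite("pics/w1c.png",cv2.resize(im[65:205,305:475],None,fx=4,fy=4,interpolation=cv2.INTER_CUBIC))
E
```

```text
(no output)
```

View pics/w1c.png

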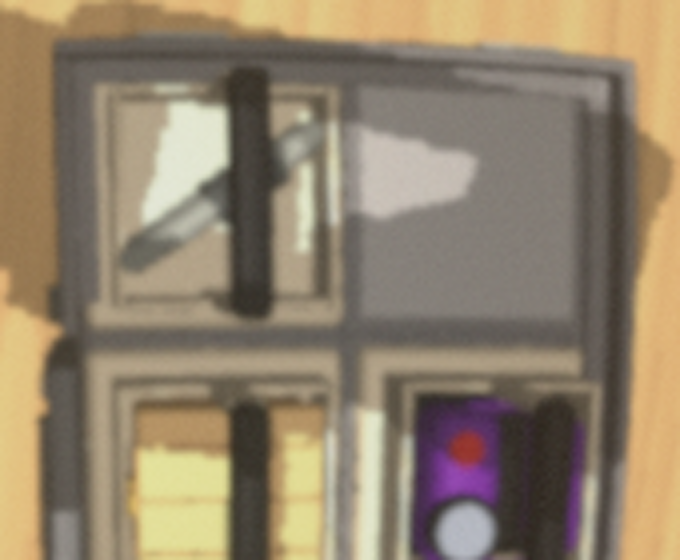

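```bash
python3 - <<'E'
from h import *
import pickle; p=pickle.load(open("w1.pkl","rb"))
f=lambda u,v,z: onz(p,305+u/4,65+v/4,z,True)
for n,u,v,z in [("carA",250,70,.102),("carB",251,314,.102),("bamA",250,405,.102),("hdA",556,400,.102),("FL",56,42,.046),("BL",632,60,.046)]:
    print(n,f(u,v,z))
for u,v in [(367,224),(365,228),(364,290),(445,163),(441,222)]: print(u,v,onz(p,u,v,.102,True))
# predict
for yaw,c in [(6.0,(.607,-.0135)),(6.5,(.607,-.0135))]:
    a=np.radians(yaw);X=np.array([np.cos(a),np.sin(a)]);Y=np.array([-X[1],X[0]])
    g=lambda x,y:np.round(np.array(c)+x*X+y*Y,4)
    print(yaw,"car ends",g(-.0485,.134),g(-.0485,.060),"bamA",g(-.0485,.037),"hdA",g(.0485,.037),"FL",g(-.103,.1515),"BL",g(.103,.1515))
E
```

```text
carA [0.54449835 0.11361776 0.102     ]
carB [0.55245205 0.04353711 0.102     ]
bamA [0.55545246 0.01714545 0.102     ]
hdA [0.65112414 0.02999202 0.102     ]
FL [0.48903383 0.12322959 0.046     ]
BL [0.69034489 0.14975371 0.046     ]
367 224 [ 0.5646563  -0.05316327  0.102     ]
365 228 [ 0.56294446 -0.05852435  0.102     ]
364 290 [ 0.57555477 -0.14627519  0.102     ]
445 163 [0.65205337 0.03260561 0.102     ]
441 222 [ 0.66172559 -0.04261839  0.102     ]
6.0 car ends [0.5448 0.1147] [0.5525 0.0411] bamA [0.5549 0.0182] hdA [0.6514 0.0284] FL [0.4887 0.1264] BL [0.6936 0.1479]
6.5 car ends [0.5436 0.1141] [0.552  0.0406] bamA [0.5546 0.0178] hdA [0.651  0.0288] FL [0.4875 0.1254] BL [0.6922 0.1487]
```

The shelf centre comes out at about (0.607, -0.0135) with yaw 6.7°, and both cameras agree to about 2 mm. The wrist view shows the flap shut at the left edge of the shelf, around (322,195). I'll straddle the flap and pull it outward.

Request:
{"fn": "step_arm", "kwargs": {"motion": "62 0 -1.8 -0.3 -0.02 0 0;62 3.8 0 0 0 0 0;62 3.8 0 0 0 0 0;62 3.0 0 0 0 0 0;62 0 0 0 0 0 0"}}

```text
time: 2.57
tool_pos: [0.4921, -0.0259, 0.1802]
ee_rot: [2.829, 1.555, 2.946]
wrist_force: [-1.2, -0.2, -1.5]
width: 0.0586
```

```bash
cat >> h.py <<'E'
C=np.array([.607,-.0135]); YAW=np.radians(6.7)
def shelf(P):
    d=np.array(P)[:2]-C; return np.array([np.cos(YAW)*d[0]+np.sin(YAW)*d[1], -np.sin(YAW)*d[0]+np.cos(YAW)*d[1]])
def st():
    o=robot.get_obs(); T=Rtool(); print("t",round(o['time'],2),"shelf xy mm",np.round(shelf(o['tool_pos'])*1e3,1),"z",round(o['tool_pos'][2]*1e3,1),"toolz yaw",np.degrees(np.arctan2(T[1,2],T[0,2])).round(2),"F",np.round(o['wrist_force'],1),"w",round(o['width'],4))
E
python3 - <<'E'
from h import *
st()
im=snapshot("wrist"); cv2.imwrite("pics/w2.png",im[:,:,::-1])
E
```

```text
t 2.57 shelf xy mm [-115.5    1.1] z 180.2 toolz yaw 6.73 F [-1.2 -0.2 -1.5] w 0.0586
```

View pics/w2.png

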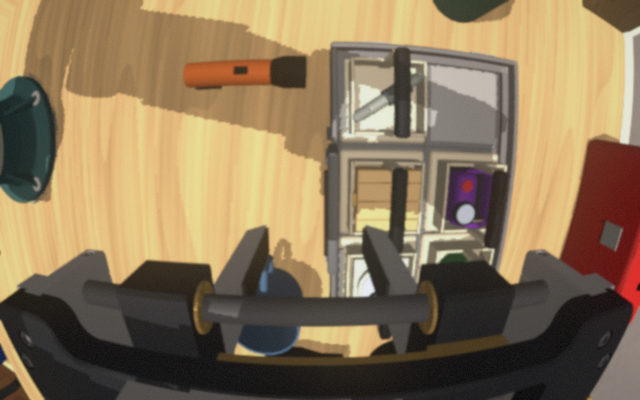

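Request:
{"fn": "step_arm", "kwargs": {"motion": "62 3.0 0 0.3 0 0 0;62 2.5 0 0 0 0 0;62 2.1 0 0 0 0 0;62 0 0 0 0 0 0;62 0 0 0 0 0 0"}}

```text
time: 3.03
tool_pos: [0.5001, -0.0263, 0.114]
ee_rot: [-0.176, 1.569, -0.058]
wrist_force: [0.7, -0.3, 0.6]
width: 0.0581
```

```bash
python3 - <<'E'
from h import *
st()
im=snapshot("wrist"); cv2.imwrite("pics/w3.png",im[:,:,::-1])
E
```

```text
t 3.03 shelf xy mm [-107.7   -0.3] z 114.0 toolz yaw 6.76 F [ 0.7 -0.3  0.6] w 0.0581
```

View pics/w3.png

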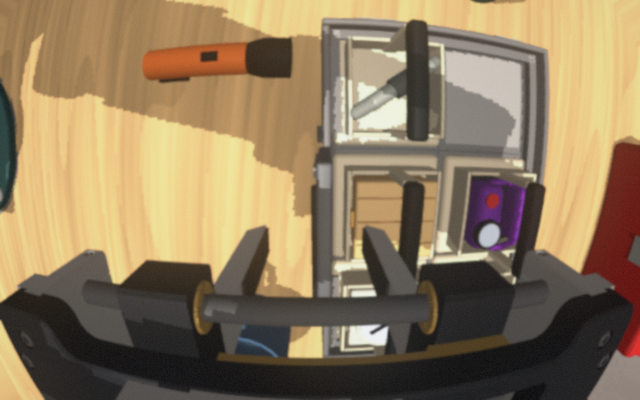

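Request:
{"fn": "step_arm", "kwargs": {"motion": "62 1.1 0 0 0 0 0;62 0 0 -1.5 0 0 0;62 0 0 -1.0 0 0 0;62 0 0 -1.0 0 0 0;62 0 0 -1.0 0 0 0;62 0 0 -1.0 0 0 0;62 0 0 0 0 0 0"}}

```text
time: 3.67
tool_pos: [0.4427, -0.0329, 0.1018]
ee_rot: [-2.43, 1.57, -2.312]
wrist_force: [-0.2, 1.1, -0.5]
width: 0.0582
```

```bash
python3 - <<'E'
from h import *
st()
im=snapshot("wrist"); cv2.imwrite("pics/w4.png",im[:,:,::-1])
E
```

```text
t 3.67 shelf xy mm [-1.655e+02 -1.000e-01] z 101.8 toolz yaw 6.74 F [-0.2  1.1 -0.5] w 0.0582
```

View pics/w4.png

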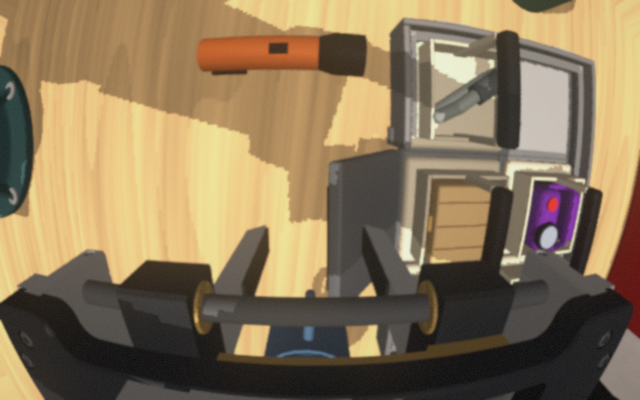

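Request:
{"fn": "step_arm", "kwargs": {"motion": "62 -3.5 0 0 0 0 0;62 -3.0 0 0 0 0 0;62 0 2.43 2.94 0 0 0;62 0 2.43 2.94 0 0 0;62 0 2.43 2.94 0 0 0;62 0 2.43 2.94 0 0 0;50 0 0 0 0 0 0;50 0 0 0 0 0 0"}}

```text
time: 4.38
tool_pos: [0.5502, 0.0788, 0.1653]
ee_rot: [-3.064, 1.568, -2.944]
wrist_force: [-1.0, -0.8, 0.6]
width: 0.0491
```

```bash
python3 - <<'E'
from h import *
st()
im=snapshot("wrist"); cv2.imwrite("pics/w5.png",im[:,:,::-1])
im=snapshot("top"); cv2.imwrite("pics/t5.png",cv2.resize(im[110:270,220:420,::-1],None,fx=4,fy=4,interpolation=cv2.INTER_CUBIC))
E
```

```text
t 4.38 shelf xy mm [-45.7  98.3] z 165.3 toolz yaw 6.91 F [-1.  -0.8  0.6] w 0.0491
```

View pics/w5.png

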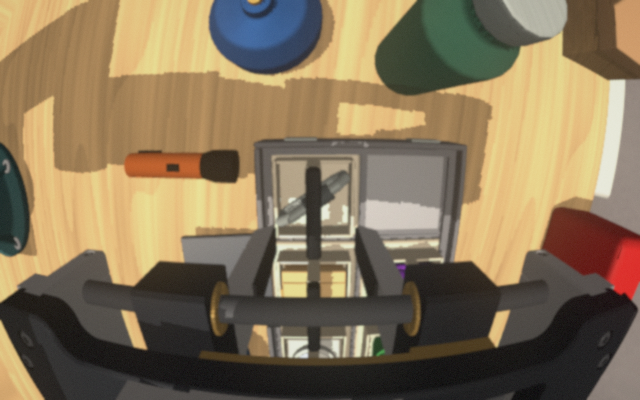

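View pics/t5.png

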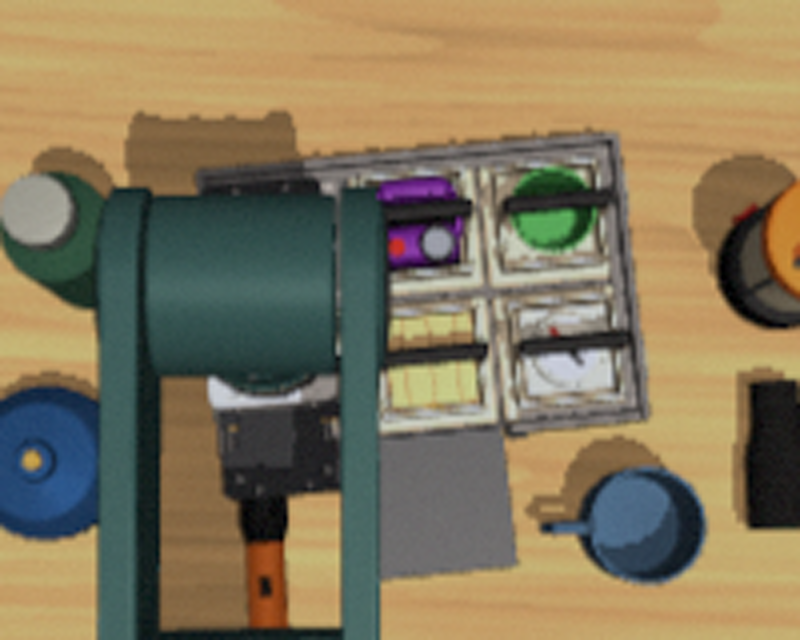

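Request:
{"fn": "step_arm", "kwargs": {"motion": "50 2.5 0 -0.1 0 0 0;50 2.5 0 0 0 0 0;50 1.5 0 0 0 0 0;50 0 0 0 0 0 0;0 0 0 0 0 0 0;0 0 0 0 0 0 0;0 0 0 0 0 0 0;0 0 0 0 0 0 0;0 0 0 0 0 0 0;0 0 0 0 0 0 0"}}

```text
time: 5.32
tool_pos: [0.5491, 0.0775, 0.1024]
ee_rot: [-0.177, 1.569, -0.059]
wrist_force: [0.9, -0.6, 1.5]
width: 0.0115
```

```bash
python3 - <<'E'
from h import *
st()
E
```

```text
t 5.32 shelf xy mm [-46.9  97.1] z 102.4 toolz yaw 6.76 F [ 0.9 -0.6  1.5] w 0.0115
```

Request:
{"fn": "step_arm", "kwargs": {"motion": "0 0 0 1.0 0 0 0;0 0 0 2.0 0 0 0;0 0 0 2.0 0 0 0;0 0 0 2.0 0 0 0;0 0 0 1.5 0 0 0;0 0 0 1.0 0 0 0;0 0 0 0 0 0 0;0 0 0 0 0 0 0"}}

```text
time: 5.98
tool_pos: [0.6453, 0.0889, 0.1024]
ee_rot: [-0.063, 1.567, 0.056]
wrist_force: [0.8, 0.5, 4.8]
width: 0.0118
```

```bash
python3 - <<'E'
from h import *
st()
im=snapshot("wrist"); cv2.imwrite("pics/w6.png",im[:,:,::-1])
im=snapshot("scene"); cv2.imwrite("pics/s6.png",cv2.resize(im[140:290,200:440,::-1],None,fx=3.3,fy=3.3,interpolation=cv2.INTER_CUBIC))
E
```

```text
t 5.98 shelf xy mm [49.9 97.3] z 102.4 toolz yaw 6.77 F [0.8 0.5 4.8] w 0.0118
```

View pics/w6.png

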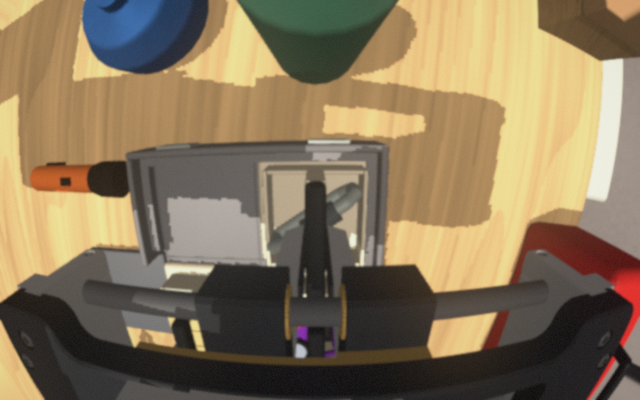

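View pics/s6.png

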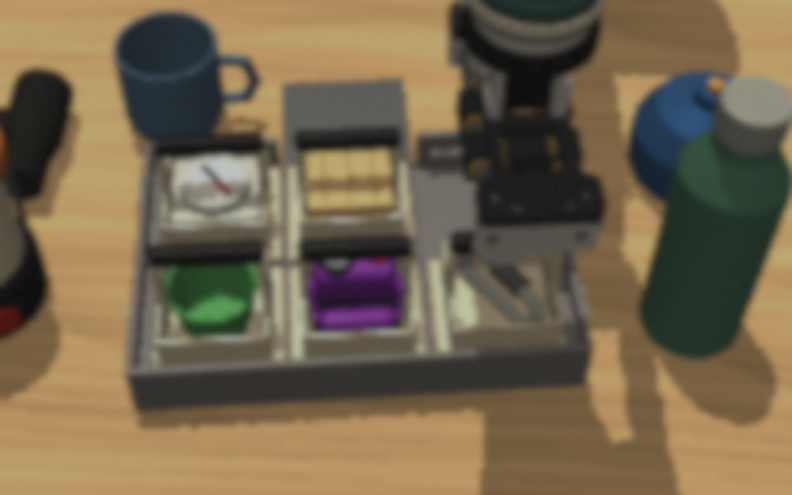

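Request:
{"fn": "step_arm", "kwargs": {"motion": "50 0 0 0 0 0 0;50 0 0 0 0 0 0;50 0 0 0 0 0 0;50 -3.2 0 0 0 0 0;50 -3.2 0 0 0 0 0;50 0 -2.45 -2.45 0 0 0;50 0 -2.45 -2.45 0 0 0;50 0 -2.45 -2.45 0 0 0;50 0 -2.4 -2.45 0 0 0;50 0 0 0 0 0 0;50 0 0 0 0 0 0"}}

```text
time: 7.0
tool_pos: [0.5559, -0.0206, 0.1651]
ee_rot: [2.675, 1.57, 2.79]
wrist_force: [0.5, -0.1, 1.0]
width: 0.0472
```

```bash
python3 - <<'E'
from h import *
st()
im=snapshot("wrist"); cv2.imwrite("pics/w7.png",im[:,:,::-1])
E
```

```text
t 7.0 shelf xy mm [-51.6  -1.1] z 165.1 toolz yaw 6.61 F [ 0.5 -0.1  1. ] w 0.0472
```

View pics/w7.png

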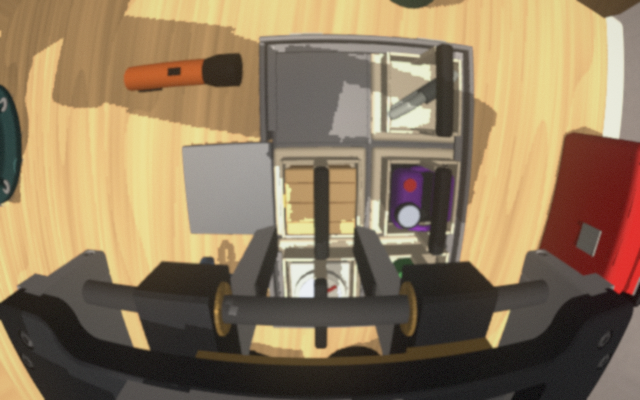

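Request:
{"fn": "step_arm", "kwargs": {"motion": "50 2.5 0 0.2 0 0 0;50 2.5 0 0 0 0 0;50 1.4 0 0 0 0 0;50 0 0 0 0 0 0;0 0 0 0 0 0 0;0 0 0 0 0 0 0;0 0 0 0 0 0 0;0 0 0 0 0 0 0;0 0 0 0 0 0 0;0 0 0 0 0 0 0"}}

```text
time: 7.88
tool_pos: [0.5598, -0.0195, 0.1024]
ee_rot: [-0.252, 1.569, -0.134]
wrist_force: [-0.6, 0.1, 1.7]
width: 0.0116
```

```bash
python3 - <<'E'
from h import *
st()
E
```

```text
t 7.88 shelf xy mm [-47.6  -0.5] z 102.4 toolz yaw 6.76 F [-0.6  0.1  1.7] w 0.0116
```

Request:
{"fn": "step_arm", "kwargs": {"motion": "0 0 1.0 -0.1 0 0 0;0 0 2.0 0 0 0 0;0 0 2.0 0 0 0 0;0 0 2.0 0 0 0 0;0 0 1.7 0 0 0 0;0 0 1.0 0 0 0 0;0 0 0 0 0 0 0;0 0 0 0 0 0 0"}}

```text
time: 8.55
tool_pos: [0.5469, 0.0782, 0.1024]
ee_rot: [0.888, 1.569, 1.007]
wrist_force: [-0.9, 2.1, 4.5]
width: 0.0116
```

```bash
python3 - <<'E'
from h import *
st()
im=snapshot("wrist"); cv2.imwrite("pics/w8.png",im[:,:,::-1])
E
```

```text
t 8.55 shelf xy mm [-49.  98.] z 102.4 toolz yaw 6.84 F [-0.9  2.1  4.5] w 0.0116
```

View pics/w8.png

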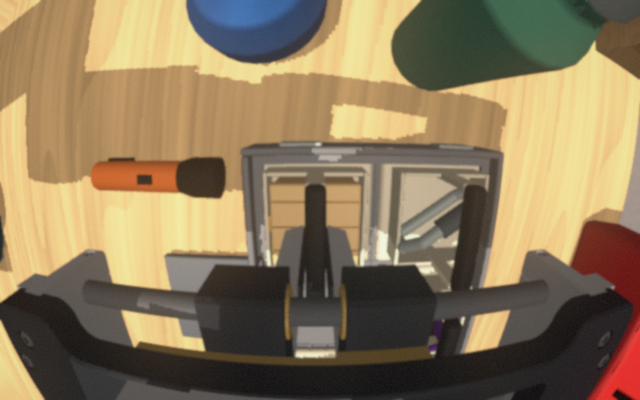

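Request:
{"fn": "step_arm", "kwargs": {"motion": "50 0 0 0 0 0 0;50 0 0 0 0 0 0;50 0 0 0 0 0 0;50 -3.2 0 0 0 0 0;50 -3.2 0 0 0 0 0;50 0 -2.45 2.45 0 0 0;50 0 -2.45 2.45 0 0 0;50 0 -2.45 2.45 0 0 0;50 0 -2.4 2.4 0 0 0;50 0 0 0 0 0 0;50 0 0 0 0 0 0"}}

```text
time: 9.52
tool_pos: [0.6552, -0.0105, 0.1631]
ee_rot: [2.97, 1.567, 3.085]
wrist_force: [0.3, 0.7, -0.4]
width: 0.047
```

```bash
python3 - <<'E'
from h import *
st()
im=snapshot("wrist"); cv2.imwrite("pics/w9.png",im[:,:,::-1])
E
```

```text
t 9.52 shelf xy mm [48.2 -2.6] z 163.1 toolz yaw 6.59 F [ 0.3  0.7 -0.4] w 0.047
```

View pics/w9.png

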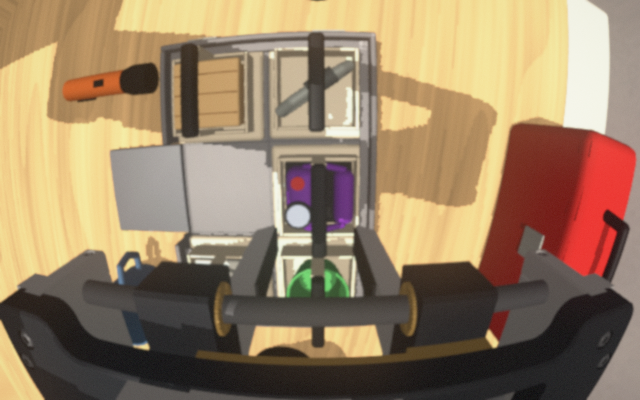

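Request:
{"fn": "step_arm", "kwargs": {"motion": "50 2.5 0.2 0 0 0 0;50 2.5 0 0 0 0 0;50 1.3 0 0 0 0 0;50 0 0 0 0 0 0;0 0 0 0 0 0 0;0 0 0 0 0 0 0;0 0 0 0 0 0 0;0 0 0 0 0 0 0;0 0 0 0 0 0 0;0 0 0 0 0 0 0"}}

```text
time: 10.4
tool_pos: [0.6556, -0.0066, 0.1037]
ee_rot: [-0.223, 1.568, -0.105]
wrist_force: [-0.8, 0.9, 1.9]
width: 0.0118
```

```bash
python3 - <<'E'
from h import *
st()
E
```

```text
t 10.4 shelf xy mm [49.   1.2] z 103.7 toolz yaw 6.76 F [-0.8  0.9  1.9] w 0.0118
```

Request:
{"fn": "step_arm", "kwargs": {"motion": "0 0 -0.05 -1.0 0 0 0;0 0 -0.05 -2.0 0 0 0;0 0 0 -2.0 0 0 0;0 0 0 -2.0 0 0 0;0 0 0 -1.7 0 0 0;0 0 0 -1.0 0 0 0;0 0 0 0 0 0 0;0 0 0 0 0 0 0"}}

```text
time: 11.07
tool_pos: [0.5585, -0.0192, 0.1036]
ee_rot: [-1.087, 1.57, -0.97]
wrist_force: [-2.3, -0.0, 6.2]
width: 0.0114
```

```bash
python3 - <<'E'
from h import *
st()
im=snapshot("wrist"); cv2.imwrite("pics/w10.png",im[:,:,::-1])
E
```

```text
t 11.07 shelf xy mm [-48.9   0. ] z 103.6 toolz yaw 6.74 F [-2.3 -0.   6.2] w 0.0114
```

View pics/w10.png

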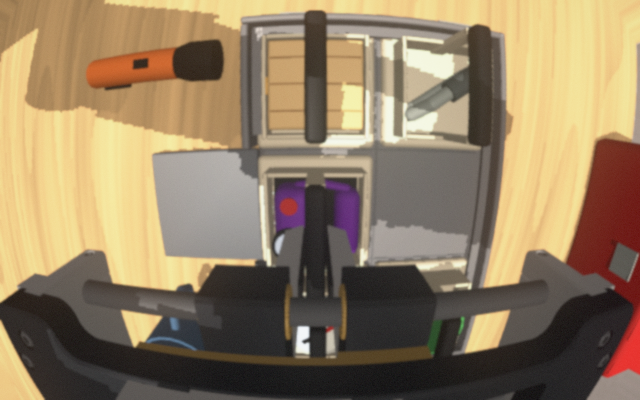

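Request:
{"fn": "step_arm", "kwargs": {"motion": "0 0 0 -1.0 0 0 0;0 0 0 -2.0 0 0 0;0 0 0 -2.0 0 0 0;0 0 0 -2.0 0 0 0;0 0 0 -2.0 0 0 0;0 0 0 -1.5 0 0 0;0 0 0 -0.8 0 0 0;0 0 0 0 0 0 0;0 0 0 0 0 0 0"}}

```text
time: 11.87
tool_pos: [0.4464, -0.0324, 0.1027]
ee_rot: [-2.654, 1.57, -2.536]
wrist_force: [-1.4, -1.2, 3.8]
width: 0.0119
```

```bash
python3 - <<'E'
from h import *
st()
im=snapshot("wrist"); cv2.imwrite("pics/w11.png",im[:,:,::-1])
E
```

```text
t 11.87 shelf xy mm [-161.7   -0. ] z 102.7 toolz yaw 6.75 F [-1.4 -1.2  3.8] w 0.0119
```

View pics/w11.png

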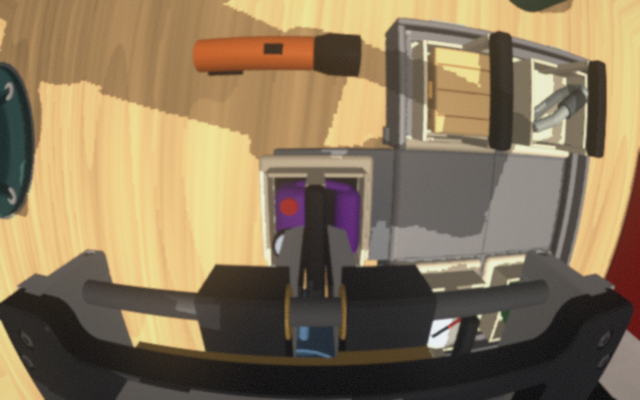

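Box is out on the flap. I'll release it, rise, and swing back toward the base for a clear check.

Request:
{"fn": "step_arm", "kwargs": {"motion": "50 0 0 0 0 0 0;50 0 0 0 0 0 0;50 0 0 0 0 0 0;50 0 0 0 0 0 0;50 -2 0 0 0 0 0;50 -3.5 0 0 0 0 0;50 -3.5 0 0 0 0 0;50 -3.5 0 0 0 0 0;50 -2 0 -3 0 0 0;50 0 0 -3 0 0 0;50 0 0 -3 0 0 0;50 0 0 0 0 0 0;50 0 0 0 0 0 0;50 0 0 0 0 0 0"}}

```text
time: 13.08
tool_pos: [0.3575, -0.0429, 0.2473]
ee_rot: [-0.106, 1.57, 0.012]
wrist_force: [-0.5, -0.9, -0.4]
width: 0.0468
```

```bash
python3 - <<'E'
from h import *
st()
p=camera_params("wrist"); im=snapshot("wrist"); cv2.imwrite("pics/w12.png",im[:,:,::-1])
im=snapshot("top"); cv2.imwrite("pics/t12.png",im[:,:,::-1]); cv2.imwrite("pics/t12c.png",cv2.resize(im[110:300,190:460,::-1],None,fx=2.9,fy=2.9,interpolation=cv2.INTER_CUBIC))
a=YAW;X=np.array([np.cos(a),np.sin(a)]);Y=np.array([-X[1],X[0]])
for nm,x,y in [("head",-.161,0),("bam",-.0485,.097),("car",.0485,.097)]:
    print(nm,[np.round(proj(p,[*(C+x*X+(y+s)*Y),.102],True),1) for s in(.037,-.037)])
im=snapshot("scene"); cv2.imwrite("pics/s12.png",im[:,:,::-1])
E
```

```text
t 13.08 shelf xy mm [-2.512e+02 -1.000e-01] z 247.3 toolz yaw 6.75 F [-0.5 -0.9 -0.4] w 0.0468
head [array([403.3, 157.1]), array([398.7, 225.8])]
bam [array([498.8,  75.2]), array([497. , 140.7])]
car [array([558.5,  88.1]), array([556.1, 146.8])]
```

View pics/w12.png

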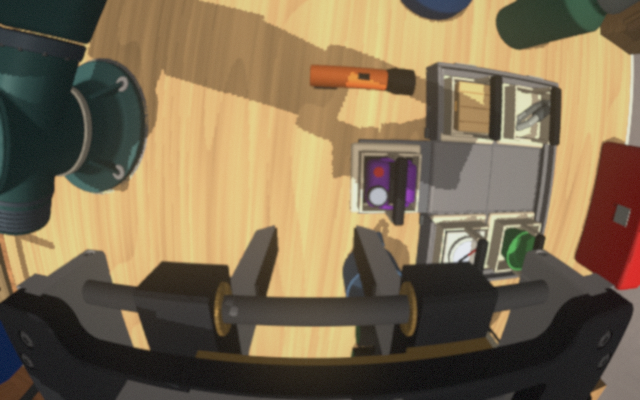

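View pics/t12c.png

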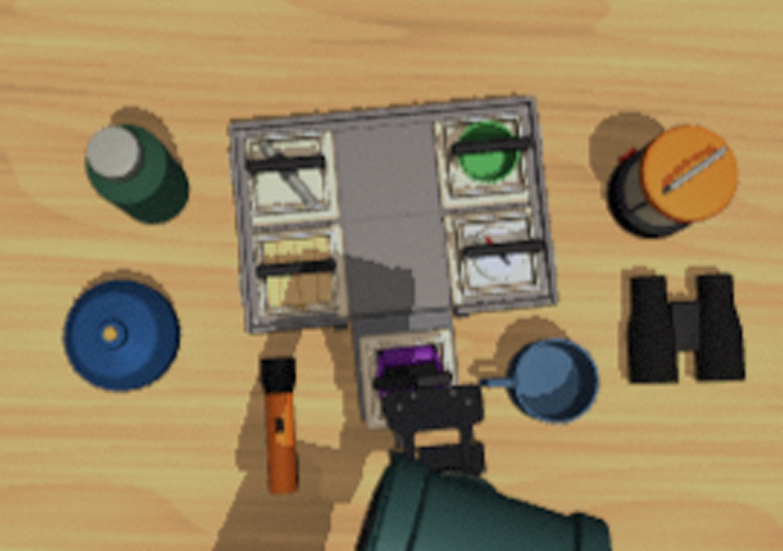

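View pics/s12.png

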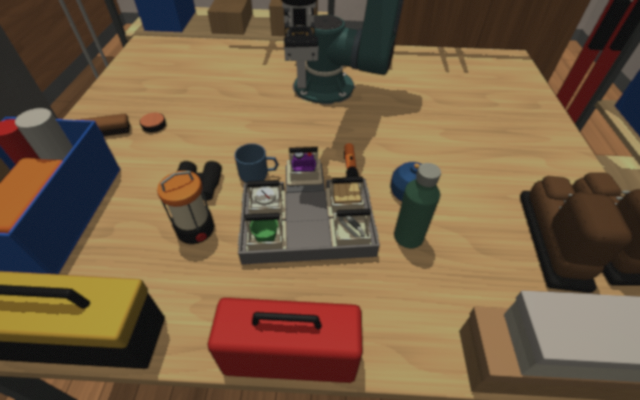

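The pictures agree with the plan. In the wrist view the headlamp's bar is at about (400,157)-(398,224), against a predicted (403,157)-(399,226). The middle bays are empty, the other four boxes are in the corner bays, and the surrounding things look unmoved. I'm handing it in.

```bash
python3 -c "
from h import *
print(robot.close_job())"
```

```text
the job is handed in; nothing more can be done
None
```

The headlamp's box is out of the shelf and standing on the lowered flap, and the job was handed in at about 13 s of the 61 s. The hand-in gives no verdict.

I pulled the flap down with the fingers either side of it. Then I slid three boxes flat by their handles:
- **Carabiner:** to the back left bay.
- **Bamboo:** to the front left bay.
- **Headlamp:** forward through the gate and onto the flap.

**Headlamp box:** it was released at about shelf x = -162 mm, y = 0 mm. The last wrist picture agreed with that to about 3 pixels.

**Other four boxes:** they stand inside the shelf in the corner bays. The carabiner box was released at about (50, 97) mm and the bamboo box at about (-49, 98) mm. I never touched the cup and compass boxes.

**Everything else:** the flap is flat, the things round the shelf look unmoved, and the gripper is clear. Wrist forces in the readings stayed below about 7 N.

No check failed or disagreed. The level of the boxes and the flap was judged from the pictures only, not measured.

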